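Give the small wheel a full turn, then hold the brake block on its rim

ROBOT

A 6-joint arm with a two-finger parallel gripper is mounted at the origin on the work surface. World frame = base frame: x ahead of the robot, y to its left, z up, the work surface at z = 0. Lengths are in m, angles in rad, forces in N, time in s.
With the tool pointing down it reaches from about 0.35 to 0.95 m from the base axis. Payload 17.4 kg.
Tool frame: the origin (TCP) lies at the very end of the fingers, on their centre line; the grasp point (between the pads) lies hold_point_z behind it (hold_point_z is the distance from the TCP to the grasp point, in m); z points along the fingers, y is the line along which they close (so a half turn about z gives the same grasp; the last joint's range is limited). The gripper opens to 93 mm and grips with 3 to 60 N. Pads are 15 mm wide; open, the fingers measure 128 mm over their backs; the gripper's body (75 mm by 188 mm) begins 65 mm behind the grasp point.
Start: joints at [1.276, 0.116, 1.442, -0, 1.584, -0.038], TCP at [0.171, 0.653, 0.219] pointing down, gripper open.
Joint ranges: [-2.83, 2.83], [-0.83, 2.19], [0.07, 2.5], [-1.14, 4.28], [0.01, 3], [-2.97, 2.97]. Speed limits (rad/s): [1.89, 1.89, 2.22, 3.14, 3.14, 3.14].

INTERFACE

Orientations are given as a rotation vector (axis times angle).
In Python, from plant import * gives the robot as it stands.
- The arm moves only by the tool send_rows, never from a script. Its argument "rows" is a list of rows, each a list of 3 entries, a list of its own where there are three numbers: the shift along the tool's x, y, z in m, then the turn, a rotation vector about the tool's x, y, z in degrees, then the opening, from 0 (shut) to 1 (fully open). A call has 1 to 12 rows; each row is the pose to reach, as a shift and turn from the pose commanded when the call began, along the tool's axes at that moment; what a row does not reach only later rows make up. A row lasts 1/8 s, in which the tool goes at most 62.5 mm and 10.7 degrees, less where a joint would pass 70% of its speed; a pose out of reach is approached as far as the arm can. A call with a gripper value outside its range is refused whole. The fingers move at their own pace and stop on an object; "squeeze" is the grip in N (left out, the last holds). Time passes only in rows, so rows that repeat a pose let the fingers close. It gives the time, the measured TCP pose, the force, the opening and the grip force at its end, in the units of the state.
- get_obs(): the state, without advancing time (a new reading comes with each control period).
- get_image(name): name is "scene" or "top"; returns a dict with "frame" (384x512x3 uint8, red, green, blue), "K" (3x3 intrinsics, pixels), "distortion" ([k1, k2, p1, p2, k3] as OpenCV has them; the pictures are not rectified), "extrinsics" (4x4, takes a point from world to camera coordinates). Camera axes: x right, y up, looking along -z (the intrinsics and any distortion apply to the point x, -y, -z); pixel columns grow to the right and rows downward; lengths in m; the calibration is good to about 2 mm. A picture is of the moment at which its call begins. There is no depth.
- finish_job(): hands the job in; it is judged then, once.
Trained networks look in a picture, given as the dict that the camera call returned (one of the last four; its "shot" number tells which), for a name from the list of things; names that differ only in an ending like _2 or _b are one class to them, and where a whole thing is asked for, a point or a joint stands for the part that bears it (a point fixed in the world has none). Each returns a list of dicts, best first, with "confidence" (0 to 1); they miss things now and then, are a little off and sometimes report something else, mostly with a low value. They report only what shows in the picture. A call takes as long as a camera call. They do not tell look-alikes from the thing itself.
- search_frame(picture, query): "location" ([column, row] in pixels, amid what is visible of it).
- silhouettes(picture, query): "mask" (384x512 bool, what is visible of it) and "location" ([column, row] in pixels, amid what is visible of it).
The state is a dict: "t": time; "qpos": joint angles; "joint_velocities": joint speeds; "joint_torque": joint torques, N m; "eef_pos": TCP position; "eef_rot": TCP orientation; "ft_force": force on the tool from outside, world axes, zero at the start; "torque": the same for the moment, N m; "width": finger opening in m; "gripper_force": force on a finger pad.
Only numpy, scipy, OpenCV 4.12 (cv2) and the standard library are available. Lean on these libraries where they do the work, as an engineer would, in place of code of your own. Each camera call takes 0.05 s, during which the arm holds its last target. There are 200 camera calls.

TASK

The small bare wheel lies flat on its axle in the bench vice: turn it by hand one full turn anticlockwise (seen from above) and stop with its valve back where it started. Then pick up the spring brake block, bring it beside the rim at rim height and gently press its rubber pad squarely onto the outside of the rim, towards the hub, until its spring is about half compressed, and finish while holding it there at a steady push, with the wheel still where the turn left it, so that I can tighten the axle nut. Leave the tub, spanner and pedal alone.

Things in the scene. Friction and masses are not known exactly. Their poses are not given: they have to be found in the camera images.
- vice: Blue bench vice fixed to the bench, holding a steel axle upright. Origin: on the axle's line, at bench height; z up. Base 170 x 110 mm; jaws up to 89 mm high, reaching 41 mm in x and 38 mm in y from the axle; screw handle at its -x end, 90 mm out, under 45 mm high. The axle, 12 mm thick with a 20 mm nut, ends 166 mm above the bench. Carries the wheel.
- hub (a point): Middle of the wheel: on the axle's line, at mid-height of the rim (135 mm above the bench). The wheel's hub is 42 mm in diameter, 120 to 150 mm above the bench. Three straight radial spokes, 14 mm wide, 126 to 144 mm above the bench, join it to the rim at 60, 180 and 300 degrees from the valve; the gaps (74 mm from hub to rim) are open right through.
- wheel (a joint): Turn of the wheel about the upright axle, rad; grows anticlockwise seen from above and counts on past a full turn; starts between -0.9 and 0.9. Bare aluminium wheel lying flat, rim 216 mm outside diameter, 190 mm inside, 122 to 148 mm above the bench. Slight friction (0.06 N m): it stays where it is left.
- valve (a point): The wheel's only valve: a straight black rubber stem 11 mm thick with a thin brass tip that points from the inside of the rim towards the hub, 95 to 62 mm from the axle. This point is on it, 88 mm from the axle at mid-height of the rim, and turns with the wheel.
- block: Spring brake block, loose on the bench: a pale wooden body 70 x 36 x 58 mm (x, y, z), 0.22 kg nominal, to be held across its 36 mm width. Origin: centre of its underside, z up. From its +x end a steel rod, 28 mm above the underside, carries a rubber pad (44 mm wide, 30 mm high, 12 mm thick) on a spring.
- pad_face (a point): Centre of the pad's flat outer face: at rest 71 mm ahead (+x) of the block's origin and 28 mm above its underside; it comes back as the spring is pressed.
- pad (a joint): How far the pad is pushed back into the block, m: 0 at rest, 0.020 fully pressed (then it is rigid). The spring is preloaded: 4 N just before it moves, plus 0.5 N per mm, so 9 N at half its travel.
- tub: Bystander: white round grease tub with a black lid, 68 mm diameter, 75 mm high. Origin: centre of its underside.
- spanner: Bystander: steel spanner lying on the far side of the bench, about 180 mm long. Origin: on its underside near the middle.
- pedal: Bystander: black bicycle pedal 95 x 80 x 28 mm with a 50 mm steel spindle sticking out, lying on the far side of the bench. Origin: centre of its underside.
Not all that is in view belongs to the job. There is more than one size of the block; the one meant has the size given above.

How it is judged:
By the outcome, as a careful person would: the job done as asked, in the order asked, and still so for the second after the job is handed in, while the arm keeps its last pose, push and grip.
It also fails if it takes over 69 s, if anything falls off the work surface, if the arm or the gripper's body presses on something with over 40 N, if the wrist force passes 120 N, or if a joint passes its speed limit or range.

## Working session

There is one attempt and no reset: what is moved stays moved. The work goes in short steps, Python scripts to look and compute and a tool call to move; the robot and the scene stay as the last step left them, time stands still between calls to the robot, and variables do not carry over. Pictures are saved under pics/ and viewed, at most 10 in all, crops included, and the job is handed in when it is done.

Besides the shell and the picture viewer there is one more tool, called after "Request:" as name([rows], argument=value, ...), one row to a line, values as JSON. send_rows: Moves the arm, as the interface text tells. Its arguments: {"type":"object","properties":{"rows":{"type":"array","items":{"type":"array"}},"squeeze":{"type":"number"}},"required":["rows"]}

```bash
ls; mkdir -p pics
cat > h.py <<'E'
from plant import *
import numpy as np, cv2
from scipy.spatial.transform import Rotation as R
def ray(p,uv):
    K=np.array(p["K"],float);d=np.array(p["distortion"],float)
    n=cv2.undistortPoints(np.array([[uv]],float),K,d)[0,0]
    E=np.array(p["extrinsics"]);v=E[:3,:3].T@np.array([n[0],-n[1],-1.0])
    c=-E[:3,:3].T@E[:3,3]
    return c,v
def atz(p,uv,z):
    c,v=ray(p,uv);return c+v*(z-c[2])/v[2]
def tri(p,a,q,b):
    c1,v1=ray(p,a);c2,v2=ray(q,b)
    s=np.linalg.lstsq(np.c_[v1,-v2],c2-c1,rcond=None)[0]
    x,y=c1+s[0]*v1,c2+s[1]*v2
    return (x+y)/2,np.linalg.norm(x-y)
def proj(p,X):
    E=np.array(p["extrinsics"]);c=E[:3,:3]@np.array(X)+E[:3,3]
    return cv2.projectPoints(np.array([[c[0],-c[1],-c[2]]]),np.zeros(3),np.zeros(3),np.array(p["K"],float),np.array(p["distortion"],float))[0][0,0]
E
python3 - <<'E'
from h import *
P={n:get_image(n) for n in("scene","top")}
for n,p in P.items():
    cv2.imwrite(f"pics/{n}0.png",p["frame"][:,:,::-1])
    E=np.array(p["extrinsics"]);print(n,-E[:3,:3].T@E[:3,3])
    for q in("vice","wheel","valve","block","pad_face","tub","spanner","pedal","hub"):
        print(n,q,[(np.round(r["location"]).tolist(),round(r["confidence"],2)) for r in search_frame(p,q)])
print(hold_point_z if 'hold_point_z' in globals() else None, get_obs())
E
```

```text
pics
scene [ 1.5325461  -0.28244248  1.16588084]
scene vice [([276.0, 216.0], 0.67)]
scene wheel [([277.0, 201.0], 0.75)]
scene valve [([276.0, 200.0], 0.87)]
scene block [([178.0, 174.0], 0.93), ([174.0, 213.0], 0.66), ([125.0, 222.0], 0.57), ([202.0, 265.0], 0.42), ([275.0, 201.0], 0.19)]
scene pad_face [([109.0, 214.0], 0.72), ([203.0, 176.0], 0.71)]
scene tub [([364.0, 184.0], 0.56)]
scene spanner [([357.0, 249.0], 0.8)]
scene pedal []
scene hub [([278.0, 214.0], 0.66)]
top [ 0.42754683 -0.05174451  1.16980893]
top vice [([255.0, 180.0], 0.66)]
top wheel [([255.0, 176.0], 0.62)]
top valve [([258.0, 177.0], 0.71)]
top block [([400.0, 207.0], 0.96), ([352.0, 215.0], 0.92), ([343.0, 269.0], 0.72), ([258.0, 176.0], 0.2)]
top pad_face [([321.0, 262.0], 0.69), ([417.0, 221.0], 0.67), ([348.0, 199.0], 0.57)]
top tub [([142.0, 215.0], 0.56)]
top spanner [([186.0, 140.0], 0.63)]
top pedal [([332.0, 151.0], 0.76)]
top hub [([254.0, 181.0], 0.62)]
0.0188 {'t': 1.0, 'qpos': array([ 1.27620070e+00,  1.15997473e-01,  1.44159904e+00,  1.17045344e-05,
        1.58399348e+00, -3.78037024e-02]), 'joint_velocities': array([ 1.06258391e-03, -3.29660437e-05, -8.51783984e-05,  5.73268769e-04,
        2.13388642e-04,  2.13628926e-04]), 'joint_torque': array([ 4.90046572e-03, -7.20959830e+01, -6.22808504e+01,  7.82064535e-02,
        1.80111435e-02, -5.65004018e-05]), 'eef_pos': array([0.17144568, 0.65287195, 0.21864844]), 'eef_rot': array([-4.02258780e-01, -3.11572183e+00, -7.16464112e-06]), 'ft_force': array([ 0.53403475, -0.12404371,  0.14724856]), 'torque': array([-0.00959126,  0.05284853, -0.00364008]), 'gripper_force': 0.0, 'width': 0.09281222373517771}
```

```bash
python3 -c "
import cv2
a=cv2.imread('pics/scene0.png');b=cv2.imread('pics/top0.png')
cv2.imwrite('pics/s1.png',cv2.resize(a[130:300,80:400],None,fx=2.5,fy=2.5,interpolation=2))
cv2.imwrite('pics/t1.png',cv2.resize(b[100:300,160:440],None,fx=2.8,fy=2.8,interpolation=2))"
```

```text
(no output)
```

View pics/s1.png

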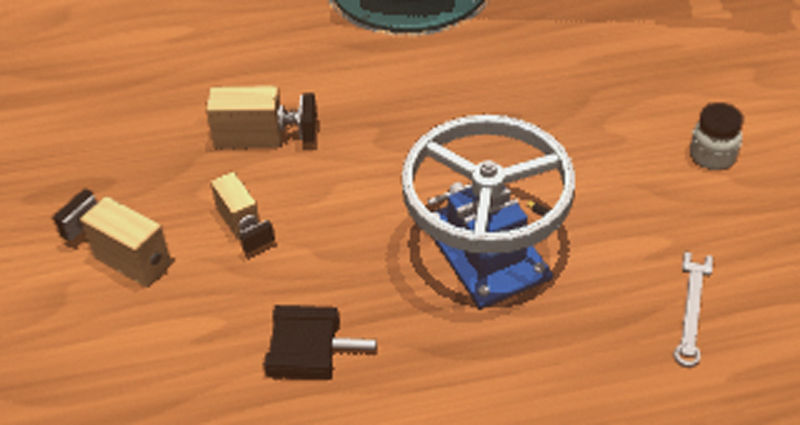

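View pics/t1.png

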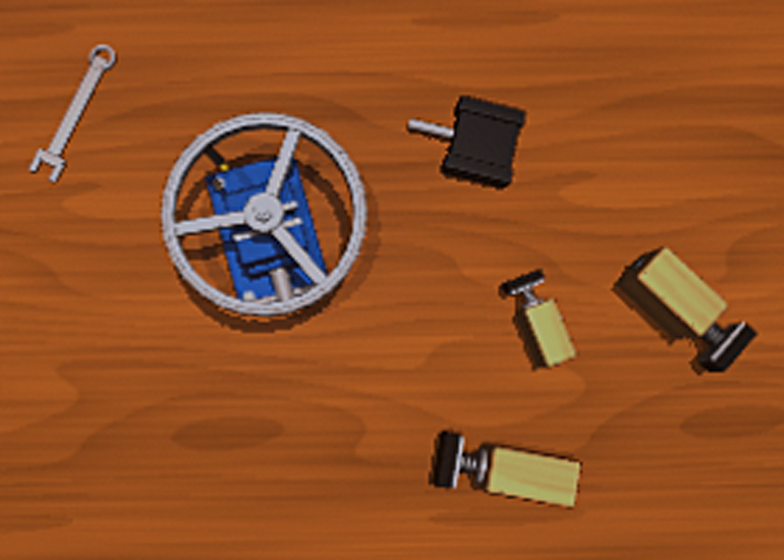

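The scene shows the wheel with its valve at about (237,155) in top, pointing to the upper left. It also shows three look-alike blocks: top (400,207), (352,215, tiny) and (343,269). The pedal, spanner and tub are clear of these. Next I measure the blocks, axle and valve.

```bash
cat > m.py <<'E'
from h import *
p=get_image("top");s=get_image("scene")
def wood(q):
    h=cv2.cvtColor(q["frame"],cv2.COLOR_RGB2HSV);return h
for q,nm in((p,"top"),(s,"scene")):
    f=q["frame"].astype(int); h=wood(q)
    # pale wood: hue ~ yellow
    m=((h[...,0]>=20)&(h[...,0]<=32)&(h[...,1]>60)&(h[...,2]>110)).astype(np.uint8)
    n,l,st,c=cv2.connectedComponentsWithStats(m)
    for i in range(1,n):
        if st[i,4]>60:
            ys,xs=np.where(l==i)
            r=cv2.minAreaRect(np.c_[xs,ys].astype(np.float32));b=cv2.boxPoints(r)
            print(nm,np.round(c[i],1),st[i,4],np.round(r[1],1))
            for z in(0.058,0.07):
                w=np.array([atz(q,u,z)[:2] for u in b]);print('  z',z,np.round(w,3).tolist(),np.round([np.linalg.norm(w[0]-w[1]),np.linalg.norm(w[1]-w[2])],4))
for z in(.135,.148):
  print("hub guess",atz(p,(254,176),z))
f=p["frame"]
cv2.imwrite("pics/t2.png",np.hstack([cv2.resize(f[120:230,200:310],(400,400),interpolation=2),cv2.resize(f[180:290,315:425],(400,400),interpolation=2)])[:,:,::-1])
E
python3 m.py
```

```text
top [403.5 203.5] 409 [30.2 13.9]
  z 0.058 [[0.537, -0.44], [0.568, -0.472], [0.501, -0.539], [0.47, -0.507]] [0.0456 0.095 ]
  z 0.07 [[0.535, -0.435], [0.567, -0.468], [0.501, -0.534], [0.469, -0.502]] [0.0451 0.094 ]
top [356.3 218.4] 218 [21.8 10.6]
  z 0.058 [[0.502, -0.309], [0.514, -0.341], [0.449, -0.362], [0.438, -0.331]] [0.0336 0.0677]
  z 0.07 [[0.502, -0.306], [0.513, -0.338], [0.449, -0.359], [0.438, -0.328]] [0.0333 0.067 ]
top [350.5 270. ] 451 [30.4 14.9]
  z 0.058 [[0.305, -0.259], [0.349, -0.27], [0.329, -0.362], [0.284, -0.351]] [0.0458 0.0944]
  z 0.07 [[0.306, -0.257], [0.35, -0.268], [0.33, -0.359], [0.286, -0.348]] [0.0453 0.0934]
scene [176.1 168.6] 210 [ 8. 26.]
  z 0.058 [[0.266, -0.349], [0.287, -0.256], [0.33, -0.261], [0.308, -0.352]] [0.0952 0.0428]
  z 0.07 [[0.279, -0.348], [0.301, -0.257], [0.343, -0.262], [0.322, -0.352]] [0.0942 0.0423]
scene [172.9 206.3] 137 [15.8  9.2]
  z 0.058 [[0.454, -0.358], [0.436, -0.331], [0.503, -0.308], [0.52, -0.335]] [0.0326 0.0706]
  z 0.07 [[0.466, -0.357], [0.448, -0.33], [0.514, -0.308], [0.531, -0.334]] [0.0323 0.0699]
scene [127.7 218.3] 296 [27.4 12.5]
  z 0.058 [[0.482, -0.531], [0.437, -0.511], [0.514, -0.435], [0.556, -0.456]] [0.0493 0.1079]
  z 0.07 [[0.494, -0.528], [0.449, -0.509], [0.525, -0.434], [0.567, -0.454]] [0.0487 0.1067]
hub guess [ 0.60376449 -0.01945108  0.135     ]
hub guess [ 0.60155072 -0.01985677  0.148     ]
```

View pics/t2.png

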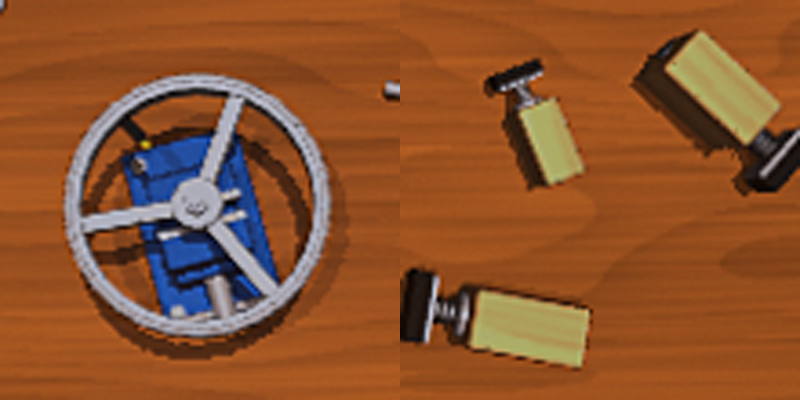

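The tiny-looking block at top (356,218) measures about 68 x 34 mm, so it fits the 70 x 36 description. The other two are about 95 x 46 mm. In the crop, the valve is at the wheel's upper left and the chosen block's pad points up and left. Now an accurate fit of hub, wheel angle and block.

```bash
cat > w.py <<'E'
from h import *
from scipy.optimize import minimize
def silver(p):
    h=cv2.cvtColor(p["frame"],cv2.COLOR_RGB2HSV)
    return ((h[...,1]<60)&(h[...,2]>95)).astype(np.float32)
def samp(img,p,pts):
    E=np.array(p["extrinsics"]);c=pts@E[:3,:3].T+E[:3,3]
    u=cv2.projectPoints(c*[1,-1,-1],np.zeros(3),np.zeros(3),np.array(p["K"],float),np.array(p["distortion"],float))[0][:,0]
    return cv2.remap(img,u[:,0].astype(np.float32)[None],u[:,1].astype(np.float32)[None],cv2.INTER_LINEAR)[0]
A=np.radians(np.arange(0,360,1.))
def ring(c,r,z,a=A): return np.c_[c[0]+r*np.cos(a),c[1]+r*np.sin(a),np.full(len(a),z)]
def hubfit(views,g):
    # rim top surface bright ring, dark just in- and outside
    ims=[(cv2.GaussianBlur(silver(p),(0,0),.7),p) for p in views]
    def f(c):
        s=0
        for m,p in ims:
            s+=sum(samp(m,p,ring(c,r,c[2])).mean() for r in(.096,.0985,.1015,.104,.107))-samp(m,p,ring(c,.112,c[2])).mean()-samp(m,p,ring(c,.0915,c[2])).mean()
        return -s
    best=minimize(f,g,method="Nelder-Mead",options=dict(initial_simplex=np.array(g)+np.array([[0,0,0],[.01,0,0],[0,.01,0],[0,0,.01]])))
    return best.x,-best.fun
def angle(p,hub,zt=.144):
    m=cv2.GaussianBlur(silver(p),(0,0),.6);a=np.radians(np.arange(0,360,.25))
    prof=sum(samp(m,p,ring(hub,r,zt,a)) for r in np.arange(.034,.088,.004))
    z=np.mean(prof*np.exp(3j*a));base=(np.angle(z)-np.pi)/3   # spokes at th+60
    g=p["frame"].astype(np.float32).max(2)
    d=[np.mean([samp(g,p,ring(hub,r,.138,base+k*2*np.pi/3+np.radians(np.arange(-3,3.1,1)))).mean() for r in np.arange(.07,.088,.003)]) for k in range(3)]
    k=int(np.argmin(d));return np.degrees(base+k*2*np.pi/3)%360,np.round(d)
E
python3 - <<'E'
from w import *
p=get_image("top");s=get_image("scene")
for V in([p],[s],[p,s]): 
    x,v=hubfit(V,[.603,-.019,.148]);print(np.round(x,4),v)
for q in(p,s):print(angle(q,x))
# block
print(tri(p,(356.3,218.4),s,(172.9,206.3)))
for q in(p,s):
  for n in("block","pad_face"):
    for r in silhouettes(q,n):
        if r["confidence"]>.4: print(q["shot"],n,np.round(r["location"],1),r["mask"].sum(),round(r["confidence"],2))
h={}
for q in(p,s):
    f=cv2.cvtColor(q["frame"],cv2.COLOR_RGB2HSV)
    m=((f[...,0]>=20)&(f[...,0]<=32)&(f[...,1]>60)&(f[...,2]>110)).astype(np.uint8)
    n,l,st,c=cv2.connectedComponentsWithStats(m)
    i=np.argmin([np.hypot(*(c[j]-([356,218] if q is p else [173,206]))) for j in range(n)])
    ys,xs=np.where(l==i);b=cv2.boxPoints(cv2.minAreaRect(np.c_[xs,ys].astype(np.float32)))
    print(b.round(1).tolist())
    X=np.array([atz(q,u,.058)[:2] for u in np.c_[xs,ys]]);C=np.cov(X.T);w,v=np.linalg.eigh(C);e=v[:,1]*np.sign(v[0,1])
    print("centre",X.mean(0),"yaw",np.degrees(np.arctan2(e[1],e[0])),"size",np.sqrt(12*w))
E
```

```text
[ 0.6059 -0.0186  0.1356] 3.926314115524292
[ 0.5972 -0.0149  0.1355] 3.712991237640381
[ 0.6046 -0.0181  0.1429] 7.503801345825195
(np.float64(37.89822897536672), array([ 94.,  42., 146.], dtype=float32))
(np.float64(37.29968726175387), array([215.,  79., 160.], dtype=float32))
(array([ 0.47614543, -0.33464136,  0.05560373]), np.float64(0.0029327476715945355))
5 block [343.6 270. ] 760 0.92
5 block [353.8 217.9] 411 0.91
5 block [399.2 209.6] 1037 0.86
5 block [257.4 176.1] 1668 0.59
5 pad_face [320.8 264.8] 203 0.58
5 pad_face [418.1 223.4] 200 0.53
6 block [124.  222.4] 989 0.97
6 block [177.  176.2] 897 0.87
6 block [174.1 211.6] 405 0.83
6 pad_face [202.3 178.7] 190 0.61
6 pad_face [185.4 224.6] 105 0.6
6 pad_face [109.4 209.6] 178 0.59
[[347.20001220703125, 210.10000610351562], [357.1000061035156, 206.1999969482422], [365.20001220703125, 226.5], [355.3999938964844, 230.39999389648438]]
centre [ 0.47595486 -0.33515777] yaw 19.532774011146785 size [0.03294273 0.06708482]
[[164.8000030517578, 202.1999969482422], [172.39999389648438, 197.10000610351562], [181.1999969482422, 210.1999969482422], [173.5, 215.3000030517578]]
centre [ 0.47892737 -0.33304222] yaw 21.180263481023996 size [0.03127816 0.06628656]
```

Hub at about (0.604, -0.0185). Valve at 37.6°, so the spokes are at 97.6°, 217.6° and 337.6°. The block centre is (0.476, -0.335), its top is at 0.056 and its yaw is about 20°. Next: fingers shut, moving above the valve-free gap.

Request:
send_rows([
  [[-0.044,-0.044,0],[0,0,-1.2],0],
  [[-0.1,-0.1,0],[0,0,-3],0],
  [[-0.155,-0.155,0],[0,0,-5],0],
  [[-0.21,-0.21,0],[0,0,-7],0],
  [[-0.265,-0.265,0],[0,0,-8.5],0],
  [[-0.32,-0.32,0],[0,0,-10],0],
  [[-0.375,-0.375,0],[0,0,-11.5],0],
  [[-0.43,-0.43,0],[0,0,-13],0],
  [[-0.485,-0.485,0],[0,0,-14.7],0],
  [[-0.531,-0.531,0],[0,0,-14.7],0],
  [[-0.531,-0.531,0],[0,0,-14.7],0],
  [[-0.531,-0.531,0],[0,0,-14.7],0],
], squeeze=10)

```text
t: 2.9
eef_pos: [0.5503, 0.0034, 0.2189]
eef_rot: [0.001, 3.141, 0.0]
ft_force: [1.1, 1.4, -0.1]
width: 0.0003
gripper_force: 0.0
```

```bash
python3 -c "
import numpy as np
r=.058;p0=157.6
for c in range(4):
    a=np.radians(p0+8.1*np.arange(13))
    if c==3: a=np.radians(p0+np.r_[0,8.1*np.arange(1,10),8.1*9+np.array([6,10,12])])
    print([[[round(float(-r*(np.cos(x)-np.cos(a[0]))),4),round(float(r*(np.sin(x)-np.sin(a[0]))),4),0],[0,0,0],0] for x in a[1:]]);p0=np.degrees(a[-1]);print(p0)
"
```

```text
[[[0.0026, -0.0078, 0], [0, 0, 0], 0], [[0.004, -0.0158, 0], [0, 0, 0], 0], [[0.0043, -0.024, 0], [0, 0, 0], 0], [[0.0035, -0.0322, 0], [0, 0, 0], 0], [[0.0015, -0.0401, 0], [0, 0, 0], 0], [[-0.0016, -0.0477, 0], [0, 0, 0], 0], [[-0.0057, -0.0548, 0], [0, 0, 0], 0], [[-0.0108, -0.0612, 0], [0, 0, 0], 0], [[-0.0167, -0.0669, 0], [0, 0, 0], 0], [[-0.0234, -0.0716, 0], [0, 0, 0], 0], [[-0.0307, -0.0754, 0], [0, 0, 0], 0], [[-0.0384, -0.0781, 0], [0, 0, 0], 0]]
254.79999999999998
[[[-0.008, -0.0016, 0], [0, 0, 0], 0], [[-0.0162, -0.002, 0], [0, 0, 0], 0], [[-0.0244, -0.0013, 0], [0, 0, 0], 0], [[-0.0324, 0.0006, 0], [0, 0, 0], 0], [[-0.04, 0.0035, 0], [0, 0, 0], 0], [[-0.0471, 0.0075, 0], [0, 0, 0], 0], [[-0.0536, 0.0125, 0], [0, 0, 0], 0], [[-0.0594, 0.0184, 0], [0, 0, 0], 0], [[-0.0642, 0.025, 0], [0, 0, 0], 0], [[-0.0681, 0.0322, 0], [0, 0, 0], 0], [[-0.0709, 0.0399, 0], [0, 0, 0], 0], [[-0.0726, 0.0479, 0], [0, 0, 0], 0]]
352.0
[[[-0.0006, 0.0082, 0], [0, 0, 0], 0], [[0.0, 0.0163, 0], [0, 0, 0], 0], [[0.0018, 0.0244, 0], [0, 0, 0], 0], [[0.0046, 0.032, 0], [0, 0, 0], 0], [[0.0085, 0.0392, 0], [0, 0, 0], 0], [[0.0134, 0.0458, 0], [0, 0, 0], 0], [[0.0192, 0.0516, 0], [0, 0, 0], 0], [[0.0257, 0.0566, 0], [0, 0, 0], 0], [[0.0328, 0.0606, 0], [0, 0, 0], 0], [[0.0405, 0.0635, 0], [0, 0, 0], 0], [[0.0485, 0.0654, 0], [0, 0, 0], 0], [[0.0566, 0.0661, 0], [0, 0, 0], 0]]
449.2
[[[0.0082, -0.0005, 0], [0, 0, 0], 0], [[0.0162, -0.0021, 0], [0, 0, 0], 0], [[0.0239, -0.0048, 0], [0, 0, 0], 0], [[0.0312, -0.0086, 0], [0, 0, 0], 0], [[0.0379, -0.0134, 0], [0, 0, 0], 0], [[0.0438, -0.019, 0], [0, 0, 0], 0], [[0.0488, -0.0255, 0], [0, 0, 0], 0], [[0.0529, -0.0326, 0], [0, 0, 0], 0], [[0.056, -0.0402, 0], [0, 0, 0], 0], [[0.0576, -0.046, 0], [0, 0, 0], 0], [[0.0583, -0.05, 0], [0, 0, 0], 0], [[0.0585, -0.052, 0], [0, 0, 0], 0]]
534.1
```

Request:
send_rows([
  [[0,0,0.03],[0,0,0],0],
  [[0,0,0.06],[0,0,0],0],
  [[0,0,0.085],[0,0,0],0],
  [[0,0,0.1],[0,0,0],0],
])

```text
t: 3.4
eef_pos: [0.5492, 0.0054, 0.1175]
eef_rot: [-0.001, -3.141, -0.0]
ft_force: [-0.2, 0.1, 1.2]
width: 0.0006
gripper_force: 0.0
```

Request:
send_rows([
  [[0.0026,-0.0078,0],[0,0,0],0],
  [[0.004,-0.0158,0],[0,0,0],0],
  [[0.0043,-0.024,0],[0,0,0],0],
  [[0.0035,-0.0322,0],[0,0,0],0],
  [[0.0015,-0.0401,0],[0,0,0],0],
  [[-0.0016,-0.0477,0],[0,0,0],0],
  [[-0.0057,-0.0548,0],[0,0,0],0],
  [[-0.0108,-0.0612,0],[0,0,0],0],
  [[-0.0167,-0.0669,0],[0,0,0],0],
  [[-0.0234,-0.0716,0],[0,0,0],0],
  [[-0.0307,-0.0754,0],[0,0,0],0],
  [[-0.0384,-0.0781,0],[0,0,0],0],
])

```text
t: 4.9
eef_pos: [0.5884, -0.0728, 0.1186]
eef_rot: [-0.0, -3.141, -0.0]
ft_force: [-0.9, 2.0, 1.0]
width: 0.0005
gripper_force: 0.8
```

Run:
```python
from w import *
for n in("top","scene"): print(angle(get_image(n),[.604,-.0185]))
```

```text
(np.float64(244.13185762453264), array([ 28.,  56., 147.], dtype=float32))
(np.float64(212.18298221760804), array([158.,  79.,  43.], dtype=float32))
```

Request:
send_rows([
  [[-0.008,-0.0016,0],[0,0,0],0],
  [[-0.0162,-0.002,0],[0,0,0],0],
  [[-0.0244,-0.0013,0],[0,0,0],0],
  [[-0.0324,0.0006,0],[0,0,0],0],
  [[-0.04,0.0035,0],[0,0,0],0],
  [[-0.0471,0.0075,0],[0,0,0],0],
  [[-0.0536,0.0125,0],[0,0,0],0],
  [[-0.0594,0.0184,0],[0,0,0],0],
  [[-0.0642,0.025,0],[0,0,0],0],
  [[-0.0681,0.0322,0],[0,0,0],0],
  [[-0.0709,0.0399,0],[0,0,0],0],
  [[-0.0726,0.0479,0],[0,0,0],0],
])

```text
t: 6.5
eef_pos: [0.6607, -0.0242, 0.1187]
eef_rot: [0.0, 3.141, -0.0]
ft_force: [-0.6, -1.9, 0.7]
width: 0.0008
gripper_force: 0.6
```

Request:
send_rows([
  [[-0.0006,0.0082,0],[0,0,0],0],
  [[0.0,0.0163,0],[0,0,0],0],
  [[0.0018,0.0244,0],[0,0,0],0],
  [[0.0046,0.032,0],[0,0,0],0],
  [[0.0085,0.0392,0],[0,0,0],0],
  [[0.0134,0.0458,0],[0,0,0],0],
  [[0.0192,0.0516,0],[0,0,0],0],
  [[0.0257,0.0566,0],[0,0,0],0],
  [[0.0328,0.0606,0],[0,0,0],0],
  [[0.0405,0.0635,0],[0,0,0],0],
  [[0.0485,0.0654,0],[0,0,0],0],
  [[0.0566,0.0661,0],[0,0,0],0],
])

```text
t: 8.0
eef_pos: [0.6034, 0.0415, 0.1187]
eef_rot: [0.0, 3.141, 0.0]
ft_force: [2.3, -0.8, -0.0]
width: 0.0006
gripper_force: 0.7
```

Request:
send_rows([
  [[0.0082,-0.0005,0],[0,0,0],0],
  [[0.0162,-0.0021,0],[0,0,0],0],
  [[0.0239,-0.0048,0],[0,0,0],0],
  [[0.0312,-0.0086,0],[0,0,0],0],
  [[0.0379,-0.0134,0],[0,0,0],0],
  [[0.0438,-0.019,0],[0,0,0],0],
  [[0.0488,-0.0255,0],[0,0,0],0],
  [[0.0529,-0.0326,0],[0,0,0],0],
  [[0.056,-0.0402,0],[0,0,0],0],
  [[0.0576,-0.046,0],[0,0,0],0],
  [[0.0583,-0.05,0],[0,0,0],0],
  [[0.0585,-0.052,0],[0,0,0],0],
])

```text
t: 9.5
eef_pos: [0.5455, -0.0108, 0.1186]
eef_rot: [-0.001, -3.142, -0.0]
ft_force: [0.5, 0.9, 0.3]
width: 0.0003
gripper_force: 0.5
```

Run:
```python
from w import *
P=[get_image(n) for n in("top","scene")]
for p in P: print(angle(p,[.604,-.0185]))
print(get_obs()["eef_pos"])
cv2.imwrite("pics/a.png",np.hstack([cv2.resize(P[0]["frame"][110:240,180:310],(400,400)),cv2.resize(P[1]["frame"][150:270,220:340],(400,400))])[:,:,::-1])
```

```text
(np.float64(139.6307415151748), array([62., 98., 53.], dtype=float32))
(np.float64(13.124152282172416), array([199.,  83., 105.], dtype=float32))
[ 0.54543961 -0.0108097   0.11860151]
```

View pics/a.png

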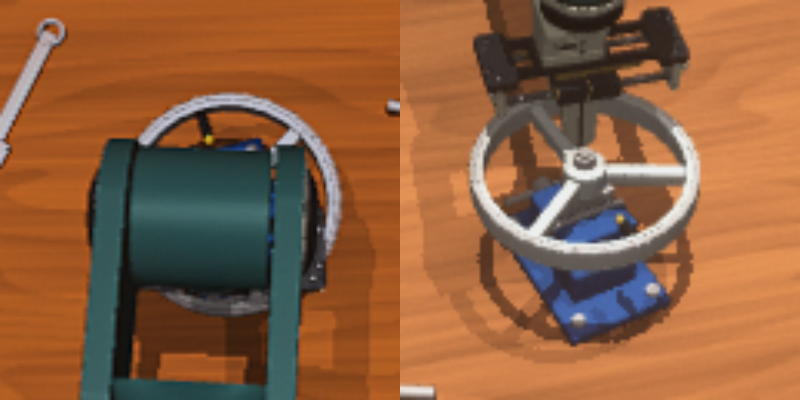

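The top view is blocked by the arm. The scene view shows a spoke just short of closing the turn, and the fit gives 13° against 37.3° at the start. I push on slowly.

Request:
send_rows([
  [[0.0003,-0.003,0],[0,0,0],0],
  [[0.0003,-0.006,0],[0,0,0],0],
  [[0.0002,-0.009,0],[0,0,0],0],
  [[0,-0.012,0],[0,0,0],0],
  [[-0.0004,-0.015,0],[0,0,0],0],
  [[-0.0008,-0.017,0],[0,0,0],0],
  [[-0.0012,-0.019,0],[0,0,0],0],
  [[-0.0014,-0.02,0],[0,0,0],0],
  [[-0.0014,-0.02,0],[0,0,0],0],
])

```text
t: 10.72
eef_pos: [0.5468, -0.0307, 0.1186]
eef_rot: [-0.0, -3.142, 0.0]
ft_force: [-0.5, -0.0, -0.7]
width: 0.0006
gripper_force: 0.1
```

Run:
```python
from w import *
for i in range(2):print(angle(get_image("scene"),[.604,-.0185]))
print(get_obs()["eef_pos"])
```

```text
(np.float64(33.53408752380386), array([120.,  78., 111.], dtype=float32))
(np.float64(33.672682811391), array([119.,  78., 111.], dtype=float32))
[ 0.54683957 -0.03066488  0.11863069]
```

Request:
send_rows([
  [[-0.0004,-0.0018,0],[0,0,0],0],
  [[-0.0008,-0.0033,0],[0,0,0],0],
  [[-0.0008,-0.0033,0],[0,0,0],0],
  [[0,0.003,0],[0,0,0],0],
  [[0,0.008,0],[0,0,0],0],
  [[0,0.01,-0.03],[0,0,0],0],
  [[0,0.01,-0.07],[0,0,0],0],
  [[-0.03,-0.04,-0.1],[0,0,0],0.3],
  [[-0.01,-0.1,-0.1],[0,0,3],0.6],
  [[0.03,-0.16,-0.1],[0,0,-7],0.65],
  [[0.05,-0.22,-0.1],[0,0,-14],0.65],
  [[0.06,-0.25,-0.1],[0,0,-20],0.65],
])

```text
t: 12.32
eef_pos: [0.4857, -0.2823, 0.2189]
eef_rot: [-0.55, 3.093, -0.001]
ft_force: [1.1, 0.0, 1.6]
width: 0.046
gripper_force: 0.0
```

Run:
```python
from w import *
for n in("scene","top"):print(angle(get_image(n),[.604,-.0185]))
o=get_obs();print(o["eef_pos"],R.from_rotvec(o["eef_rot"]).as_matrix()[:,1],o["qpos"])
```

```text
(np.float64(37.73799624582428), array([227.,  92., 171.], dtype=float32))
(np.float64(38.508482105172), array([105.,  65., 165.], dtype=float32))
[ 0.48541999 -0.28354149  0.21852748] [-3.41588004e-01  9.39849691e-01 -4.41498215e-04] [-5.73611880e-01 -1.30440553e-01  1.68691858e+00 -7.84249207e-04
  1.58515501e+00 -2.49302536e+00]
```

The valve is back within about 0.6° in both views (38.5 against 37.9, and 37.7 against 37.3). Next, the block: move over it, check, then descend.

Request:
send_rows([
  [[0.013,-0.023,0],[0,0,0],0.7],
  [[0.0267,-0.0456,0.04],[0,0,0],0.7],
  [[0.0267,-0.0456,0.09],[0,0,0],0.7],
  [[0.0267,-0.0456,0.1],[0,0,0],0.7],
  [[0.0267,-0.0456,0.1],[0,0,0],0.7],
])

```text
t: 13.05
eef_pos: [0.4778, -0.3321, 0.1195]
eef_rot: [-0.546, 3.094, -0.0]
ft_force: [0.2, -0.6, 1.0]
width: 0.0651
gripper_force: 0.0
```

Run:
```python
from w import *
s=get_image("scene");t=get_image("top")
o=get_obs();print(o["eef_pos"],o["width"])
for q in(s,t):
    for z in(0,.02,.05): 
        print(proj(q,[.4765,-.3345,z]))
cv2.imwrite("pics/b.png",np.hstack([cv2.resize(s["frame"][150:250,120:220],(400,400),interpolation=2),cv2.resize(t["frame"][165:265,300:400],(400,400),interpolation=2)])[:,:,::-1])
```

```text
[ 0.47825593 -0.33264229  0.1209799 ] 0.06556742764623302
[174.72810181 217.27067829]
[173.94383848 213.39221489]
[172.74036655 207.43685989]
[351.56143241 219.04407397]
[353.03172364 218.75319114]
[355.3339849  218.29743801]
```

View pics/b.png

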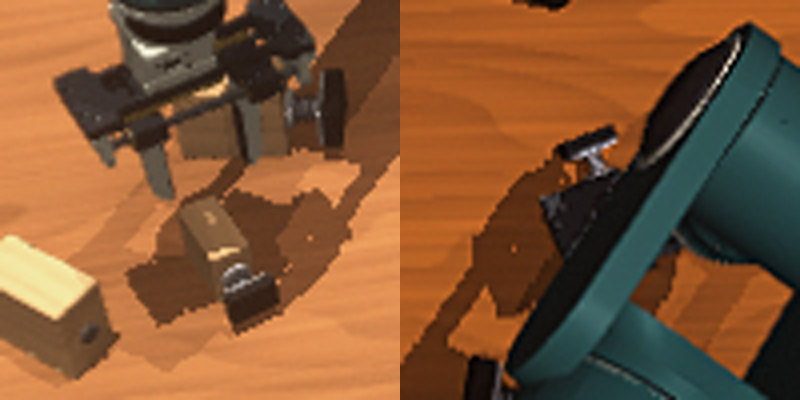

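The picture shows the open fingers straddling the chosen block with the pad free, pointing towards the scene camera. Descend and grip.

Request:
send_rows([
  [[0.002,-0.0016,0.035],[0,0,0],0.7],
  [[0.002,-0.0016,0.07],[0,0,0],0.7],
  [[0.002,-0.0016,0.092],[0,0,0],0.7],
  [[0.002,-0.0016,0.103],[0,0,0],0.7],
  [[0.002,-0.0016,0.103],[0,0,0],0.7],
  [[0.002,-0.0016,0.103],[0,0,0],0.4],
  [[0.002,-0.0016,0.103],[0,0,0],0.3],
  [[0.002,-0.0016,0.103],[0,0,0],0.2],
  [[0.002,-0.0016,0.103],[0,0,0],0.2],
  [[0.002,-0.0016,0.103],[0,0,0],0.2],
  [[0.002,-0.0016,0.103],[0,0,0],0.2],
  [[0.002,-0.0016,0.103],[0,0,0],0.2],
], squeeze=40)

```text
t: 14.65
eef_pos: [0.4762, -0.3351, 0.0162]
eef_rot: [-0.545, 3.093, -0.001]
ft_force: [-1.0, -0.3, 4.8]
width: 0.0356
gripper_force: 40.0
```

Request:
send_rows([
  [[0,0,-0.03],[0,0,0],0.2],
  [[0,0,-0.08],[0,0,0],0.2],
  [[0,0,-0.13],[0,0,0],0.2],
  [[0,0.03,-0.165],[0,0,0],0.2],
  [[0.01,0.08,-0.165],[0,0,4],0.2],
  [[0.01,0.13,-0.165],[0,0,8],0.2],
  [[0,0.18,-0.165],[0,0,12],0.2],
  [[-0.01,0.23,-0.165],[0,0,16],0.2],
  [[-0.025,0.28,-0.165],[0,0,20],0.2],
  [[-0.0366,0.3235,-0.165],[0,0,20],0.2],
  [[-0.0366,0.3235,-0.165],[0,0,20],0.2],
  [[-0.0366,0.3235,-0.165],[0,0,20],0.2],
])

```text
t: 16.15
eef_pos: [0.3996, -0.0183, 0.1803]
eef_rot: [0.001, -3.141, 0.0]
ft_force: [-0.3, 0.6, -2.5]
width: 0.0362
gripper_force: 40.0
```

Run:
```python
from w import *
s=get_image("scene");t=get_image("top")
o=get_obs();print(o["eef_pos"],R.from_rotvec(o["eef_rot"]).as_matrix()[:,1],o["ft_force"],o["width"])
print(angle(s,[.604,-.0185]),angle(t,[.604,-.0185]))
for q in(s,t):
    print([ (np.round(r["location"]),round(r["confidence"],2)) for r in search_frame(q,"pad_face")], proj(q,o["eef_pos"]+[.071,0,.012]))
cv2.imwrite("pics/c.png",np.hstack([cv2.resize(s["frame"][130:250,210:330],(400,400),interpolation=2),cv2.resize(t["frame"][130:260,190:320],(400,400),interpolation=2)])[:,:,::-1])
```

```text
[ 0.39973515 -0.0189492   0.18038282] [ 1.25485575e-03  9.99999210e-01 -6.73327464e-05] [ 0.56220586 -0.64509557 -3.24531399] 0.03566713129573343
(np.float64(39.28930405890425), array([212.,  81., 107.], dtype=float32)) (np.float64(38.430371866715326), array([ 99.,  61., 155.], dtype=float32))
[(array([109., 216.]), 0.63), (array([266., 160.]), 0.57), (array([202., 177.]), 0.55)] [264.35526246 160.29679039]
[(array([322., 262.]), 0.7), (array([418., 224.]), 0.47)] [253.89928541 220.18204307]
```

View pics/c.png

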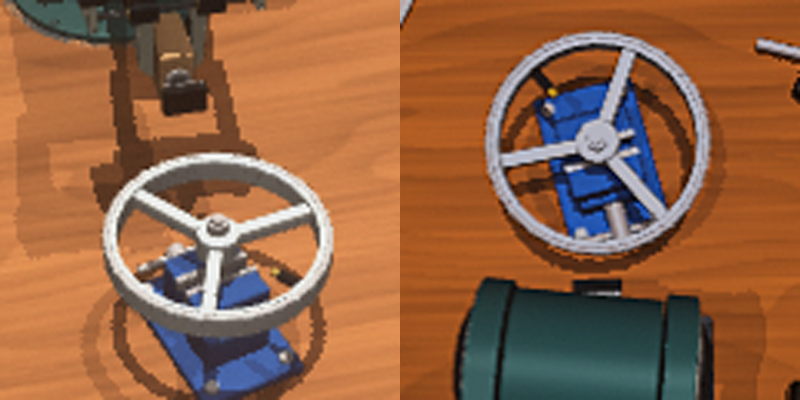

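The pad is held level. It lines up with the hub column in the top crop (pad at 595, hub at 597) and the wheel is undisturbed. Lower to rim height and approach.

Request:
send_rows([
  [[0,0,0.02],[0,0,0],0.2],
  [[0,0,0.04],[0,0,0],0.2],
  [[0,0,0.055],[0,0,0],0.2],
  [[0,0,0.0575],[0,0,0],0.2],
  [[-0.006,0,0.0575],[0,0,0],0.2],
  [[-0.012,0,0.0575],[0,0,0],0.2],
  [[-0.016,0,0.0575],[0,0,0],0.2],
  [[-0.019,0,0.0575],[0,0,0],0.2],
  [[-0.019,0,0.0575],[0,0,0],0.2],
  [[-0.019,0,0.0575],[0,0,0],0.2],
])

```text
t: 17.6
eef_pos: [0.4187, -0.0182, 0.1231]
eef_rot: [-0.0, -3.142, -0.0]
ft_force: [0.8, 0.3, -3.4]
width: 0.0358
gripper_force: 40.0
```

Run:
```python
from plant import *
import numpy as np
F=[]
for i in range(6):
    get_image("top");o=get_obs();F.append(o["ft_force"])
print(o["eef_pos"],np.mean(F,0),np.std(F,0))
```

```text
[ 0.41873832 -0.01825899  0.12319382] [-0.14514258  0.05997866 -2.98267434] [0.40300551 0.3456472  0.66606586]
```

Request:
send_rows([
  [[-0.001,0,0],[0,0,0],0.2],
  [[-0.002,0,0],[0,0,0],0.2],
  [[-0.003,0,0],[0,0,0],0.2],
  [[-0.004,0,0],[0,0,0],0.2],
  [[-0.005,0,0],[0,0,0],0.2],
  [[-0.006,0,0],[0,0,0],0.2],
  [[-0.006,0,0],[0,0,0],0.2],
])

```text
t: 18.77
eef_pos: [0.4246, -0.0183, 0.1231]
eef_rot: [-0.0, -3.141, 0.0]
ft_force: [-3.9, -1.0, -1.4]
width: 0.0357
gripper_force: 40.0
```

Request:
send_rows([
  [[-0.001,0,0],[0,0,0],0.2],
  [[-0.002,0,0],[0,0,0],0.2],
  [[-0.003,0,0],[0,0,0],0.2],
  [[-0.003,0,0],[0,0,0],0.2],
])

```text
t: 19.27
eef_pos: [0.4277, -0.0183, 0.1231]
eef_rot: [-0.0, -3.141, -0.0]
ft_force: [-5.4, -0.5, -0.6]
width: 0.0362
gripper_force: 40.0
```

Request:
send_rows([
  [[-0.001,0,0],[0,0,0],0.2],
  [[-0.002,0,0],[0,0,0],0.2],
  [[-0.003,0,0],[0,0,0],0.2],
  [[-0.003,0,0],[0,0,0],0.2],
])

```text
t: 19.77
eef_pos: [0.4305, -0.0182, 0.123]
eef_rot: [-0.0, -3.141, -0.0]
ft_force: [-7.7, 0.4, -0.7]
width: 0.0358
gripper_force: 40.0
```

```bash
cat > f.py <<'E'
from w import *
F=[];X=[]
for i in range(8):
    t=get_image("top");o=get_obs();F.append(o["ft_force"]);X.append(o["eef_pos"])
print(o["t"],np.mean(X,0).round(4),np.mean(F,0).round(2),np.std(F,0).round(2),o["torque"].round(2))
print(angle(t,[.604,-.0185]))
E
python3 f.py
```

```text
20.175 [ 0.4305 -0.0182  0.1231] [-7.    0.22 -1.16] [0.36 0.15 0.39] [0.04 1.15 0.09]
(np.float64(38.388464080873874), array([ 98.,  60., 154.], dtype=float32))
```

Contact is at TCP x ≈ 0.425, as predicted. The push is 6.9 N (about 5.7 mm), so 4.3 mm more is needed. The wheel has not moved.

Request:
send_rows([
  [[-0.001,0,0],[0,0,0],0.2],
  [[-0.002,0,0],[0,0,0],0.2],
  [[-0.003,0,0],[0,0,0],0.2],
  [[-0.004,0,0],[0,0,0],0.2],
  [[-0.0043,0,0],[0,0,0],0.2],
  [[-0.0043,0,0],[0,0,0],0.2],
  [[-0.0043,0,0],[0,0,0],0.2],
])

```text
t: 21.05
eef_pos: [0.4347, -0.0182, 0.1231]
eef_rot: [-0.0, -3.14, -0.0]
ft_force: [-9.5, 0.6, -0.6]
width: 0.0356
gripper_force: 40.0
```

```bash
python3 f.py
python3 - <<'E'
from w import *
s=get_image("scene");t=get_image("top")
cv2.imwrite("pics/d.png",np.hstack([cv2.resize(s["frame"][130:250,210:330],(400,400),interpolation=2),cv2.resize(t["frame"][130:260,190:320],(400,400),interpolation=2)])[:,:,::-1])
E
```

```text
21.45 [ 0.4346 -0.0182  0.123 ] [-9.12 -0.    0.02] [0.26 0.55 0.38] [0.03 1.43 0.07]
(np.float64(38.473659595913475), array([ 98.,  58., 155.], dtype=float32))
```

View pics/d.png

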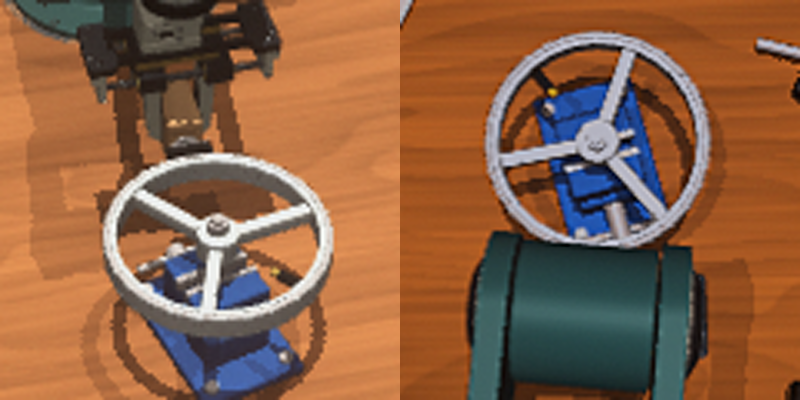

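The pad is bearing on the near rim (scene crop about 190,148). It holds a steady 9 N, which is about half the spring's travel, and the wheel is still at 38.5°.

```bash
python3 -c "
from plant import *
print(finish_job())"
```

```text
the job is handed in; nothing more can be done
None
```

The wheel made one full anticlockwise turn and its valve stopped within about 0.6° of where it started; the 70 x 36 mm spring brake block is now held against the rim at a steady push of about 9 N (spring about half compressed), and the job is handed in at about 21.5 s.

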